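Draw the shoehorn out of the half-covered case

TASK

The bamboo shoehorn lies in the white storage case and is longer than the opening between the case's two fixed clear covers. Take it by its handle, slide it back until the handle end is clear of the small cover, then tilt it, handle end first, up through the opening and draw it out slantwise without forcing it against the covers. Leave the pacifier on its cover and the things on the lazy susan where they are, and finish still gripping the shoehorn, held motionless in the air with all of it about a hand's breadth (10 cm) higher than the case's covers.

Things in the scene. Friction and masses are not known exactly. Their poses are not given: they have to be found in the camera images.
- case: White storage case with two clear fixed covers, fixed to the dresser, outside 134 x 340 x 54 mm high. Origin at the centre of its underside, z up, y along its length. Floor top at z 4, inside 124 (x) by 330 (y), 46 mm from floor to the covers' undersides; covers 4 mm thick. The opening between the covers is 150 mm along y and 124 wide; mint strips mark the two cover edges.
- covers: The case's two clear covers, fixed to it (same origin and axes as the case); their tops are at z 54 mm, undersides at z 50 mm. Do not lever or jam the shoehorn against them.
- case_cover_edge (a point): Middle of the large cover's edge at the opening, on its top face (case x 0, y -15, z 54 mm). The large cover spans case y -170 to -15.
- case_lip_edge (a point): Middle of the small cover's edge at the opening, on its top face (case x 0, y +135, z 54 mm). The small cover spans case y +135 to +170.
- shoehorn: Loose bamboo shoehorn, about 60 g, 230 mm long, flat on the case floor, roughly along case y. Origin midway along its underside, y to the handle end, z up. Handle y 0 to +115: bar 18 wide, 14 thick. Blade y 0 to -115: 32 wide, 8 thick at its sides, 5 in the middle. Balances near y +15.
- shoehorn_handle_end (a point): The handle's end face (shoehorn x 0, y +115, z 7 mm); at the start 5 to 25 mm under the small cover, so the shoehorn cannot be lifted straight out.
- shoehorn_blade_tip (a point): The blade's tip (shoehorn x 0, y -115, z 3 mm). At the start 55 to 75 mm under the large cover.
- pacifier: Mint pacifier, loose, 42 x 30 mm shield with a ring handle on top, 32 mm high, standing on the large clear cover; origin at the centre of its underside. To be left there.
- susan: Round bamboo lazy susan 260 mm across, top 30 mm above the dresser, on a grey base fixed to the dresser (the plate can turn); origin under its centre. To be left alone.
- trinket_box: White ceramic trinket box with its lid on and a brass ball knob, 76 mm across, 65 mm high, loose on the lazy susan; origin at the centre of its underside. To be left alone.
- ramekin: Small glass ramekin, 76 mm across, 42 mm high, loose on the lazy susan; origin at the centre of its underside. To be left alone.
- teether: Coral silicone teething key, about 100 x 52 x 12 mm, lying loose on the lazy susan; origin on its underside near the middle. To be left alone.
Not all that is in view belongs to the job. Of the things shaped like the shoehorn, the wooden one is meant.

How it is judged:
By the outcome, as a careful person would: the job done as asked, in the order asked, and still so for the second after the job is handed in, while the arm keeps its last pose, push and grip.
It also fails if it takes over 40 s, if anything falls off the work surface, if the arm or the gripper's body presses on something with over 40 N, if the wrist force passes 120 N, or if a joint passes its speed limit or range.

ROBOT

A 6-joint arm with a two-finger parallel gripper is mounted at the origin on the work surface. World frame = base frame: x ahead of the robot, y to its left, z up, the work surface at z = 0. Lengths are in m, angles in rad, forces in N, time in s.
With the tool pointing down it reaches from about 0.3 to 0.775 m from the base axis. Payload 14.6 kg.
Tool frame: the origin (TCP) lies between the finger pads; the fingertips stand 14 mm ahead of it and the grasp point (between the pads) lies 5 mm behind it; z points along the fingers, y is the line along which they close (so a half turn about z gives the same grasp; the last joint's range is limited). The gripper opens to 94 mm and grips with 3 to 60 N. Pads are 16 mm wide; open, the fingers measure 119 mm over their backs; the gripper's body (75 mm by 177 mm) begins 78 mm behind the grasp point.
Start: joints at [1.217, 0.3, 1.521, -0, 1.321, -0.067], TCP at [0.156, 0.528, 0.219] pointing down, gripper open.
Joint ranges: [-3.03, 3.03], [-0.79, 2.21], [0.23, 2.52], [-1.04, 4.18], [0, 3.07], [-2.55, 2.55]. Speed limits (rad/s): [2.22, 2.22, 2.57, 3.14, 3.14, 3.14].

INTERFACE

Orientations are given as [roll, pitch, yaw] about the fixed x, y, z axes, in that order (R = Rz(yaw) Ry(pitch) Rx(roll)).
In Python, from station import ctrl gives the robot as it stands. The module is installed in compiled form; this text tells all that it offers.
- The arm moves only by the tool move_arm, never from a script. Its argument "targets" is a list of rows, each a list of 7 numbers: the opening, from -1 (shut) to 1 (fully open), then the shift along the tool's x, y, z in units of 50 mm (1.0 is 50 mm), then the turn, a rotation vector about the tool's x, y, z in rad. A call has 1 to 12 rows; each row is the pose to reach, as a shift and turn from the pose commanded when the call began, along the tool's axes at that moment; what a row does not reach only later rows make up. A row lasts 1/10 s, in which the tool goes at most 50 mm and 8.59 degrees, less where a joint would pass 70% of its speed; a pose out of reach is approached as far as the arm can. A call with a gripper value outside its range is refused whole. The fingers move at their own pace and stop on an object; "grip_force" is the grip in N (left out, the last holds). Time passes only in rows, so rows that repeat a pose let the fingers close. It gives the time, the measured TCP pose, the force, the opening and the grip force at its end, in the units of the state.
- ctrl.get_obs(): the state, without advancing time (a new reading comes with each control period).
- ctrl.camera(name): name is "scene" or "top"; returns (picture, depth): 400x640x3 uint8, red, green, blue; 400x640 float32, m along the optical axis (not along the pixel's ray), 0 where there is no reading.
- ctrl.camera_params(name): a dict with "intrinsics" (3x3 intrinsics, pixels), "k1" (the pictures are not rectified: a ray, as slopes to the right and down, at radius r is drawn at 1 + k1 r^2 times it, then the intrinsics apply), "rvec" (rotation vector, rad) and "tvec" (3), from world to camera coordinates, as OpenCV has them. Camera axes: x right, y down, z forward; pixel columns grow to the right and rows downward; lengths in m; the calibration is good to about 2 mm. A picture is of the moment at which its call begins. camera_params takes no time and is no camera call.
- ctrl.hand_in(): hands the job in; it is judged then, once.
Trained networks look in the newest picture that a camera, given by its name, has taken for a name from the list of things; names that differ only in an ending like _2 or _b are one class to them, and where a whole thing is asked for, a point or a joint stands for the part that bears it (a point fixed in the world has none). Each returns a list of dicts, best first, with "score" (0 to 1); they miss things now and then, are a little off and sometimes report something else, mostly with a low value. They report only what shows in the picture. A call takes as long as a camera call. They do not tell look-alikes from the thing itself.
- ctrl.cut_out(camera, target): "region" (400x640 bool, what is visible of it) and "point" ([column, row] in pixels, amid what is visible of it).
- ctrl.tip_of(camera, target): "point" ([column, row] in pixels: a listed point, or the origin of a listed thing).
The state is a dict: "time_s": time; "qpos": joint angles; "joint_vel": joint speeds; "tau": joint torques, N m; "ee_pos": TCP position; "eef_rot": TCP orientation; "force": force on the tool from outside, world axes, zero at the start; "moment": the same for the moment, N m; "grip_width": finger opening in m; "grip_force": force on a finger pad.
Only numpy, scipy, OpenCV 4.12 (cv2) and the standard library are available. Lean on these libraries where they do the work, as an engineer would, in place of code of your own. Each camera call takes 0.05 s, during which the arm holds its last target. There are 200 camera calls.

## Working session

There is one attempt and no reset: what is moved stays moved. The work goes in short steps, Python scripts to look and compute and a tool call to move; the robot and the scene stay as the last step left them, time stands still between calls to the robot, and variables do not carry over. Pictures are saved under pics/ and viewed, at most 10 in all, crops included, and the job is handed in when it is done.

Besides the shell and the picture viewer there is one more tool, called after "Call:" by a JSON object that holds its "method" and its "body", one argument or row to a line. move_arm: Moves the arm, as the interface text tells. Its arguments: {"type":"object","properties":{"targets":{"type":"array"},"grip_force":{"type":"number"}},"required":["targets"]}

```bash
mkdir -p pics; cat > h.py <<'E'
import numpy as np, cv2
from station import ctrl
from scipy.spatial.transform import Rotation as R
def cam(n):
    p=ctrl.camera_params(n); K=np.array(p["intrinsics"]); Rm=cv2.Rodrigues(np.array(p["rvec"],float))[0]; t=np.array(p["tvec"],float).ravel()
    return K,p["k1"],Rm,t
def ray(n,uv):
    K,k1,Rm,t=cam(n); d=np.array([k1,0,0,0,0],float)
    s=cv2.undistortPoints(np.array(uv,float).reshape(-1,1,2),K,d).reshape(-1,2)
    D=np.c_[s,np.ones(len(s))]@Rm
    return -Rm.T@t, D
def onz(n,uv,z):
    o,D=ray(n,uv); return o+D*((z-o[2])/D[:,2])[:,None]
def tri(a,b):  # (cam,uv),(cam,uv)
    o1,d1=ray(*a);o2,d2=ray(*b);d1=d1[0];d2=d2[0]
    s=np.linalg.lstsq(np.c_[d1,-d2],o2-o1,rcond=None)[0]
    p,q=o1+d1*s[0],o2+d2*s[1]; return (p+q)/2,np.linalg.norm(p-q)
def proj(n,P):
    K,k1,Rm,t=cam(n)
    return cv2.projectPoints(np.array(P,float).reshape(-1,3),cv2.Rodrigues(Rm)[0],t,K,np.array([k1,0,0,0,0],float))[0].reshape(-1,2)
E
python3 - <<'E'
from h import *
for n in("scene","top"):
    im,d=ctrl.camera(n); cv2.imwrite(f"pics/{n}0.png",im[...,::-1]); np.save(n+"d.npy",d)
    print(n,cam(n))
    for t in("shoehorn_handle_end","shoehorn_blade_tip","shoehorn","case_cover_edge","case_lip_edge","case","pacifier"):
        print(t,[(np.round(r["point"],1).tolist(),round(r["score"],2)) for r in ctrl.tip_of(n,t)])
E
```

```text
scene (array([[406.22777618,   0.        , 317.96464099],
       [  0.        , 406.22777618, 197.65041542],
       [  0.        ,   0.        ,   1.        ]]), -0.037230390003224006, array([[ 0.29885038,  0.95426612, -0.00803912],
       [ 0.78978846, -0.25205134, -0.5591997 ],
       [-0.5356516 ,  0.16076784, -0.82899401]]), array([-0.16853503, -0.29126489,  1.34378206]))
shoehorn_handle_end [([424.3, 200.5], 0.96), ([440.3, 117.9], 0.94), ([333.1, 132.2], 0.67)]
shoehorn_blade_tip [([452.0, 173.5], 0.84), ([395.2, 163.7], 0.69)]
shoehorn [([446.2, 146.8], 0.87), ([359.6, 149.8], 0.64), ([386.7, 218.3], 0.57)]
case_cover_edge []
case_lip_edge [([422.3, 194.2], 0.87), ([217.6, 283.3], 0.42)]
case [([373.8, 222.3], 0.83)]
pacifier []
top (array([[510.7723385 ,   0.        , 305.44923823],
       [  0.        , 510.7723385 , 208.7313512 ],
       [  0.        ,   0.        ,   1.        ]]), -0.040315637079733006, array([[ 0.02957451, -0.99954121,  0.006536  ],
       [-0.98652125, -0.03024084, -0.16081454],
       [ 0.16093841, -0.00169189, -0.986963  ]]), array([0.03713092, 0.4442333 , 1.72118963]))
shoehorn_handle_end [([265.6, 288.0], 0.97), ([226.1, 195.7], 0.87), ([163.8, 267.4], 0.83)]
shoehorn_blade_tip [([228.0, 237.6], 0.9), ([189.9, 209.1], 0.7)]
shoehorn [([174.1, 237.1], 0.83), ([247.7, 263.3], 0.8), ([264.1, 190.2], 0.55)]
case_cover_edge [([271.2, 190.6], 0.79), ([267.4, 189.2], 0.3)]
case_lip_edge [([227.8, 188.8], 0.71)]
case [([269.3, 189.5], 0.76)]
pacifier [([306.4, 184.1], 0.43), ([268.5, 189.7], 0.38)]
```

View pics/scene0.png

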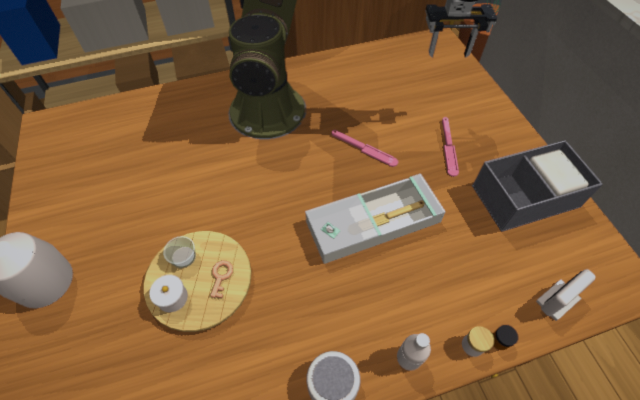

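View pics/top0.png

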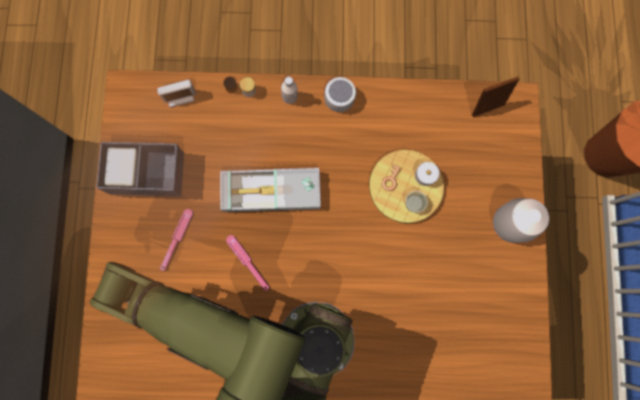

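Look-alikes: the wooden one in the case (scene 405,213; top 255,190), and two pink ones (scene 365,148 and 449,147; top 247,262 and 175,238). I choose the wooden one in the case and check it close up.

```bash
python3 - <<'E'
from h import *
a=cv2.imread("pics/scene0.png")[170:265,300:450]; b=cv2.imread("pics/top0.png")[160:220,210:330]
a=cv2.resize(a,None,fx=5,fy=5,interpolation=3)[:,:750]; b=cv2.resize(b,None,fx=6,fy=6,interpolation=3)
cv2.imwrite("pics/ca.png",a);cv2.imwrite("pics/cb.png",b)
E
```

```text
(no output)
```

View pics/ca.png

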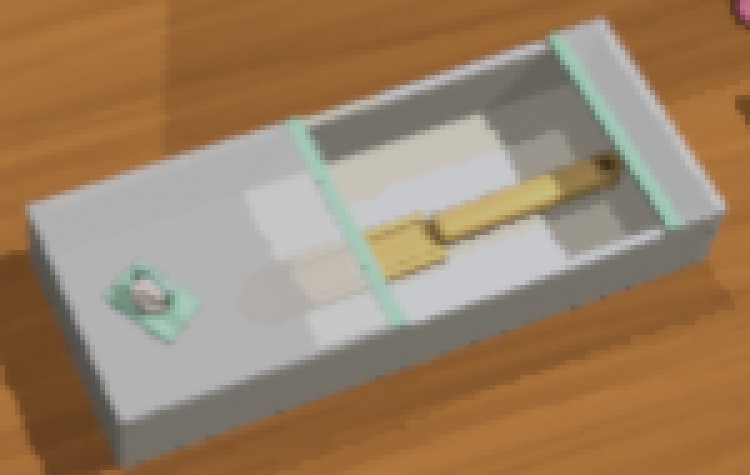

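View pics/cb.png

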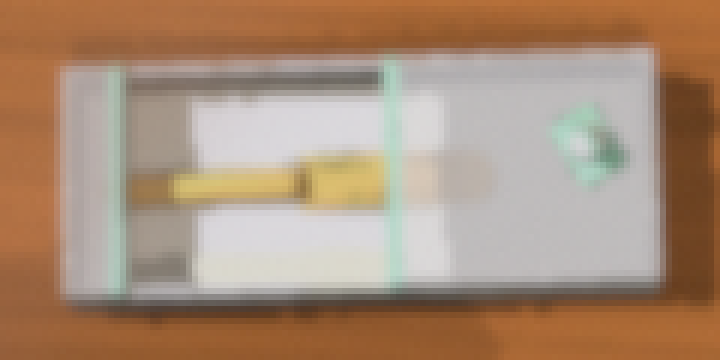

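The wooden shoehorn is in the case: blade/handle step at ca (435,230) / cb (303,183), handle end by the small cover's strip at ca (612,165), pacifier on the large cover at ca (150,300). Next I fit the poses.

```bash
python3 - <<'E'
from h import *
from scipy.optimize import least_squares
A=lambda l:(np.array(l,float)+.5)/5-.5+[300,170]
B=lambda l:(np.array(l,float)+.5)/6-.5+[210,160]
X=.067;Y=.17
# corners: (+x is away from robot => world yaw~0). order: (-x,-y),(+x,-y),(-x,+y),(+x,+y), strips large -x,+x, small -x,+x
M=np.array([[-X,-Y,.054],[X,-Y,.054],[-X,Y,.054],[X,Y,.054],[-.065,-.015,.054],[.065,-.015,.054],[-.065,.135,.054],[.065,.135,.054]])
ua=A([[30,208],[125,420],[603,20],[725,208],[293,122],[400,322],[555,38],[673,225]])
ub=B([[662,288],[653,48],[62,297],[60,68],[397,287],[390,58],[117,295],[117,68]])
for a,b in zip(ua,ub): print(np.round(tri(("scene",a),("top",b))[0],3),end=' ')
f=lambda p:np.r_[(proj("scene",R.from_euler('z',p[3]).apply(M)+p[:3])-ua).ravel(),(proj("top",R.from_euler('z',p[3]).apply(M)+p[:3])-ub).ravel()]
r=least_squares(f,[.5,.1,0,0],loss='soft_l1');print("\ncase",np.round(r.x,4),"rms",np.sqrt(np.mean(r.fun**2)))
p=r.x
for n,l in(("handle/blade step",(A([[437,230]])[0],B([[303,184]])[0])),):
    print(n,tri(("scene",l[0]),("top",l[1])))
inv=lambda P:R.from_euler('z',-p[3]).apply(P-p[:3])*1000
z0=p[2]+.004
for n,k,uv,z in [("step top",'scene',A([[437,230]]),.014),("step top t",'top',B([[303,184]]),.014),("end s",'scene',A([[612,163]]),.014),("color chg s",'scene',A([[558,190]]),.014),("colchg t",'top',B([[172,187]]),.014),("tip s",'scene',A([[248,298]]),.004),("tip t",'top',B([[494,176]]),.004),("strip-cross t",'top',B([[385,182]]),.008)]:
    P=onz(k,uv,z0+z); print(n,P.round(4),inv(P).round(1))
print(ctrl.get_obs())
E
```

```text
[0.447 0.002 0.046] [0.584 0.011 0.057] [0.43  0.341 0.052] [0.562 0.349 0.053] [0.442 0.152 0.052] [0.574 0.16  0.055] [0.432 0.31  0.051] [0.564 0.317 0.054] 
case [ 0.5065  0.1753 -0.0013  0.0612] rms 0.7535101967131512
handle/blade step (array([0.50754168, 0.21204992, 0.01374813]), np.float64(0.0016764101088286173))
step top [[0.5093 0.2118 0.0167]] [[ 5.1 36.3 18. ]]
step top t [[0.5066 0.211  0.0167]] [[ 2.4 35.6 18. ]]
end s [[0.4987 0.3204 0.0167]] [[  1.1 145.3  18. ]]
color chg s [[0.5058 0.2846 0.0167]] [[  6.  109.1  18. ]]
colchg t [[0.5025 0.2873 0.0167]] [[  2.9 112.   18. ]]
tip s [[0.5127 0.1032 0.0067]] [[  1.8 -72.4   8. ]]
tip t [[0.5168 0.1001 0.0067]] [[  5.7 -75.7   8. ]]
strip-cross t [[0.5105 0.1636 0.0107]] [[  3.3 -11.9  12. ]]
{'time_s': 0.8, 'qpos': array([ 1.21743165e+00,  2.99883321e-01,  1.52100237e+00, -2.78718730e-05,
        1.32068094e+00, -6.65968975e-02]), 'joint_vel': array([-1.29872162e-04, -3.07110323e-04, -4.13035000e-04,  8.89855275e-04,
       -1.22311759e-03, -6.15106437e-05]), 'tau': array([ 1.15506042e-03, -5.31634426e+01, -3.52897596e+01,  7.09339231e-02,
        2.14118912e-02, -3.27384225e-05]), 'ee_pos': array([0.1555751 , 0.52753158, 0.21945373]), 'eef_rot': array([3.14156849e+00, 2.86762262e-05, 2.85483177e+00]), 'force': array([-0.14322649,  0.19128285,  0.67645976]), 'moment': array([0.03858852, 0.0153842 , 0.02582659]), 'grip_force': 0.0, 'grip_width': 0.0940257909999261}
```

```bash
cat >> h.py <<'E'
def row(pos,tilt=0,yaw=1.629,frm=None):
    """row numbers (shift/50mm, rotvec) from the present pose; tilt about tool y lifts the handle end (+y)"""
    o=ctrl.get_obs(); p0=np.array(o["ee_pos"]) if frm is None else np.array(frm[0]); r0=R.from_euler('xyz',o["eef_rot"]) if frm is None else frm[1]
    r1=tool(tilt,yaw)
    return np.round(np.r_[r0.inv().apply(np.array(pos)-p0)/.05,(r0.inv()*r1).as_rotvec()],3).tolist()
def tool(tilt,yaw=1.629):
    # shoehorn x axis = (cos(yaw-pi/2), sin(yaw-pi/2)); +tilt about it raises +y end
    a=yaw-np.pi/2; return R.from_rotvec(np.radians(tilt)*np.array([np.cos(a),np.sin(a),0]))*R.from_euler('xyz',[np.pi,0,yaw])
E
python3 - <<'E'
from h import *
print(row([.5054,.2563,.13]))
E
```

```text
[-8.245, -3.224, 1.789, 0.0, 0.0, 1.226]
```

Call:
{"method": "move_arm", "body": {
  "targets": [
    [0.06, -8.245, -3.224, 1.0, 0, 0, 1.226],
    [0.06, -8.245, -3.224, 1.0, 0, 0, 1.226],
    [0.06, -8.245, -3.224, 1.0, 0, 0, 1.226],
    [0.06, -8.245, -3.224, 1.0, 0, 0, 1.226],
    [0.06, -8.245, -3.224, 1.0, 0, 0, 1.226],
    [0.06, -8.245, -3.224, 1.0, 0, 0, 1.226],
    [0.06, -8.245, -3.224, 1.0, 0, 0, 1.226],
    [0.06, -8.245, -3.224, 1.0, 0, 0, 1.226],
    [0.06, -8.245, -3.224, 1.0, 0, 0, 1.226],
    [0.06, -8.245, -3.224, 1.789, 0, 0, 1.226],
    [0.06, -8.245, -3.224, 1.789, 0, 0, 1.226],
    [0.06, -8.245, -3.224, 1.789, 0, 0, 1.226]
  ],
  "grip_force": 15
}}

```text
time_s: 2.0
ee_pos: [0.505, 0.2566, 0.1304]
eef_rot: [-3.14, 0.0, 1.629]
force: [0.4, 0.9, 0.8]
grip_width: 0.05
grip_force: 0.0
```

```bash
python3 - <<'E'
from h import *
im,_=ctrl.camera("scene"); c=cv2.resize(im[110:260,300:460],None,fx=4,fy=4,interpolation=3); cv2.imwrite("pics/s1.png",c[...,::-1])
o=ctrl.get_obs();print(o["time_s"],o["ee_pos"],o["eef_rot"],o["grip_width"],row([.5054,.2563,.05]))
E
```

```text
2.05 [0.50529678 0.25702685 0.1313919 ] [ 3.14076889e+00 -3.56004932e-04  1.62984904e+00] 0.04982907627585677 [-0.015, -0.0, 1.628, 0.001, -0.0, 0.001]
```

View pics/s1.png

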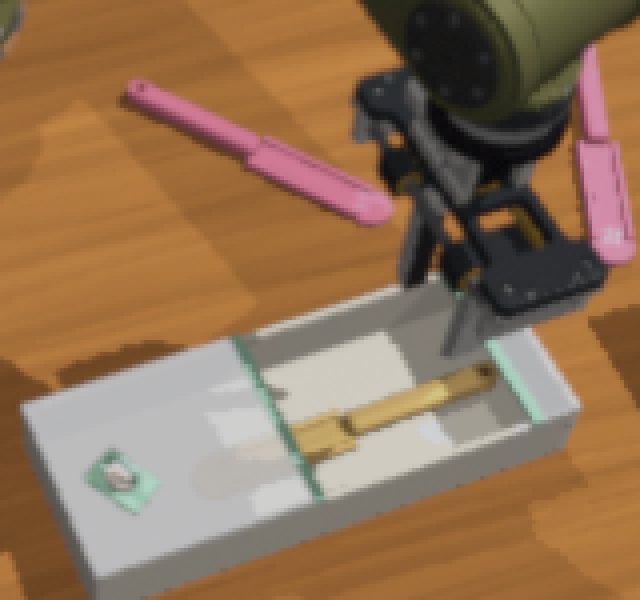

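The gripper hangs above the handle, with a finger on each side of it. The shoehorn (step at 350,428 and handle end at 492,375 in the crop) hasn't moved. Now I'll descend and grip.

Call:
{"method": "move_arm", "body": {
  "targets": [
    [0.06, 0, 0, 0.5, 0, 0, 0],
    [0.06, 0, 0, 1.0, 0, 0, 0],
    [0.06, 0, 0, 1.5, 0, 0, 0],
    [0.06, 0, 0, 1.8, 0, 0, 0],
    [0.06, 0, 0, 2.0, 0, 0, 0],
    [0.06, 0, 0, 2.1, 0, 0, 0],
    [0.06, 0, 0, 2.16, 0, 0, 0],
    [0.06, 0, 0, 2.18, 0, 0, 0],
    [0.06, 0, 0, 2.18, 0, 0, 0]
  ]
}}

```text
time_s: 2.95
ee_pos: [0.5057, 0.2564, 0.0215]
eef_rot: [3.141, -0.0, 1.629]
force: [-0.5, -0.6, 0.3]
grip_width: 0.0492
grip_force: 0.0
```

Call:
{"method": "move_arm", "body": {
  "targets": [
    [-0.3, 0, 0, 0, 0, 0, 0],
    [-0.5, 0, 0, 0, 0, 0, 0],
    [-0.8, 0, 0, 0, 0, 0, 0],
    [-1, 0, 0, 0, 0, 0, 0],
    [-1, 0, 0, 0, 0, 0, 0],
    [-1, 0, 0, 0, 0, 0, 0],
    [-1, 0, 0, 0, 0, 0, 0],
    [-1, 0, 0, 0, 0, 0, 0]
  ],
  "grip_force": 20
}}

```text
time_s: 3.75
ee_pos: [0.5054, 0.2563, 0.021]
eef_rot: [-3.142, 0.0, 1.629]
force: [0.7, -0.5, 2.6]
grip_width: 0.018
grip_force: 20.0
```

Call:
{"method": "move_arm", "body": {
  "targets": [
    [-1, 0, 0, -0.05, 0, 0, 0],
    [-1, 0, 0, -0.06, 0, 0, 0],
    [-1, -0.1, 0, -0.06, 0, 0, 0],
    [-1, -0.2, 0, -0.06, 0, 0, 0],
    [-1, -0.3, 0, -0.06, 0, 0, 0],
    [-1, -0.4, 0, -0.06, 0, 0, 0],
    [-1, -0.5, 0, -0.06, 0, 0, 0],
    [-1, -0.58, 0, -0.06, 0, 0, 0],
    [-1, -0.64, 0, -0.06, 0, 0, 0],
    [-1, -0.64, 0, -0.06, 0, 0, 0]
  ]
}}

```text
time_s: 4.75
ee_pos: [0.5073, 0.224, 0.024]
eef_rot: [-3.141, 0.0, 1.628]
force: [-0.3, -0.0, -1.4]
grip_width: 0.0176
grip_force: 20.0
```

```bash
python3 - <<'E'
from h import *
im,_=ctrl.camera("scene"); c=cv2.resize(im[150:260,300:460],None,fx=5,fy=5,interpolation=3); cv2.imwrite("pics/s2.png",c[...,::-1])
print(*[(np.round(r["point"],1).tolist(),round(r["score"],2)) for r in ctrl.tip_of("scene","shoehorn_handle_end")])
E
```

```text
([440.4, 115.6], 0.69) ([330.0, 132.3], 0.56)
```

View pics/s2.png

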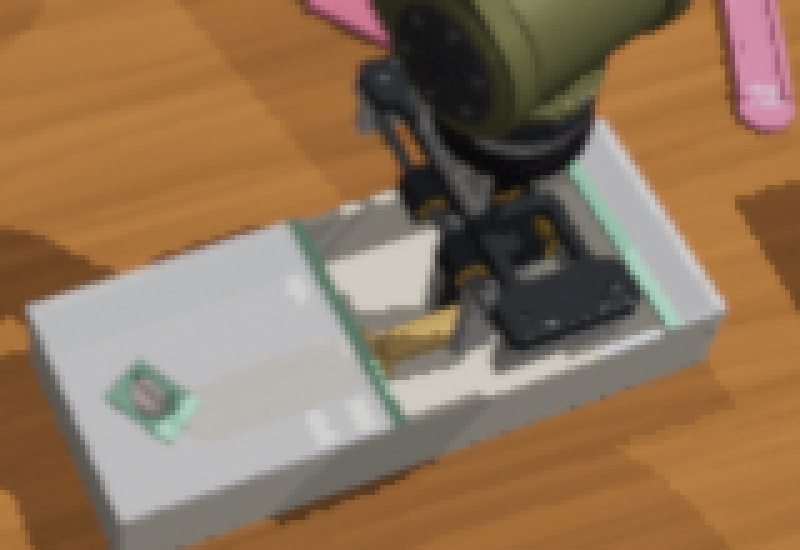

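The shoehorn has moved back with the grip. The step now shows at crop (375,350), the blade tip shows faintly through the cover at (190,405), and the pacifier is untouched. I'll check the numbers and plan the tilt.

```bash
python3 - <<'E'
from h import *
A=lambda u:(np.array([u],float)+.5)/5-.5+[300,150]
p=np.array([.5065,.1753,0]);ry=R.from_euler('z',-.0612)
for u,z in(((376,350),.021),((192,405),.010)): P=onz("scene",A(u),z); print(P,ry.apply(P-p)*1000)
# plan: in-plane frame. shoehorn axis through TCP; tip rel to TCP: s=-(45+115) mm along +y axis
ee=np.array([.5073,.2243,.024]); a=np.array([-.058,.998,0]); s=.160
def tcp(th,tipz,dy,under=.0165): # tip underside at tipz, dy = tip shift along a ; TCP 16.5mm above underside
    th=np.radians(th); u=np.cos(th)*a+[0,0,np.sin(th)]; n=-np.sin(th)*a+[0,0,np.cos(th)]
    tip=ee-a*s; tip=np.array([tip[0],tip[1],tipz])+a*dy
    return tip+u*s+n*under
f=(ee,tool(0))
for th,tz in((0,.008),(4,.008),(8,.008),(12,.007),(15,.0065)): print(th,tcp(th,tz,0),row(tcp(th,tz,0),th,frm=f))
E
```

```text
[[0.5132482  0.17445752 0.021     ]] [[ 6.68404308 -1.25363802 21.        ]]
[[0.50943673 0.07269756 0.01      ]] [[  -3.34412097 -102.58996735   10.        ]]
0 [0.5073 0.2243 0.0245] [0.0, 0.0, -0.01, 0.0, 0.0, 0.0]
4 [0.50738936 0.22276235 0.03562084] [-0.031, -0.0, -0.232, -0.0, 0.07, 0.0]
8 [0.5075235  0.22045424 0.04660712] [-0.077, -0.0, -0.452, 0.0, 0.14, 0.0]
12 [0.50770176 0.21738693 0.05640531] [-0.138, -0.0, -0.648, 0.0, 0.209, 0.0]
15 [0.5078639  0.21459706 0.06384882] [-0.194, -0.0, -0.797, 0.0, 0.262, 0.0]
```

Call:
{"method": "move_arm", "body": {
  "targets": [
    [-1, -0.01, 0, -0.12, 0, 0.035, 0],
    [-1, -0.03, 0, -0.23, 0, 0.07, 0],
    [-1, -0.05, 0, -0.34, 0, 0.105, 0],
    [-1, -0.077, 0, -0.45, 0, 0.14, 0],
    [-1, -0.105, 0, -0.55, 0, 0.175, 0],
    [-1, -0.138, 0, -0.65, 0, 0.209, 0],
    [-1, -0.165, 0, -0.725, 0, 0.235, 0],
    [-1, -0.194, 0, -0.8, 0, 0.262, 0],
    [-1, -0.194, 0, -0.8, 0, 0.262, 0],
    [-1, -0.194, 0, -0.8, 0, 0.262, 0]
  ]
}}

```text
time_s: 5.85
ee_pos: [0.5078, 0.2147, 0.0639]
eef_rot: [3.141, -0.261, 1.629]
force: [-0.1, 0.7, -2.1]
grip_width: 0.0177
grip_force: 20.0
```

```bash
python3 - <<'E'
from h import *
im,_=ctrl.camera("scene"); c=cv2.resize(im[150:260,300:460],None,fx=5,fy=5,interpolation=3); cv2.imwrite("pics/s3.png",c[...,::-1])
E
```

```text
(no output)
```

View pics/s3.png

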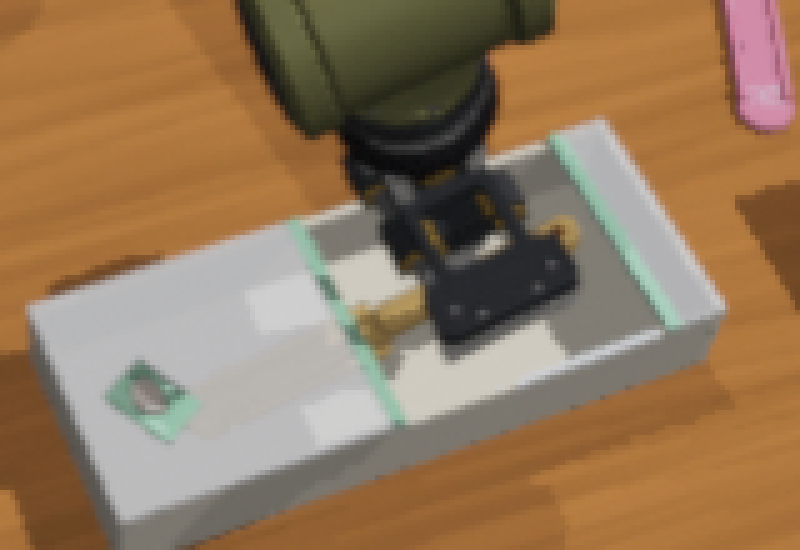

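It is tilted as planned: the handle end shows at (565,230), above and clear of the small cover, with no contact force. Now I'll draw it out along its own axis.

Call:
{"method": "move_arm", "body": {
  "targets": [
    [-1, 0.15, 0, 0, 0, 0, 0],
    [-1, 0.35, 0, 0, 0, 0, 0],
    [-1, 0.6, 0, 0, 0, 0, 0],
    [-1, 0.85, 0, 0, 0, 0, 0],
    [-1, 1.1, 0, 0, 0, 0, 0],
    [-1, 1.35, 0, 0, 0, 0, 0],
    [-1, 1.6, 0, 0, 0, 0, 0],
    [-1, 1.85, 0, 0, 0, 0, 0],
    [-1, 2.1, 0, 0, 0, 0, 0],
    [-1, 2.35, 0, 0, 0, 0, 0],
    [-1, 2.55, 0, 0, 0, 0, 0],
    [-1, 2.6, 0, 0, 0, 0, 0]
  ]
}}

```text
time_s: 7.1
ee_pos: [0.5005, 0.3411, 0.098]
eef_rot: [3.141, -0.262, 1.63]
force: [0.1, -1.3, -1.2]
grip_width: 0.0175
grip_force: 20.0
```

```bash
python3 - <<'E'
from h import *
im,_=ctrl.camera("scene"); c=cv2.resize(im[120:260,300:480],None,fx=4,fy=4,interpolation=3); cv2.imwrite("pics/s4.png",c[...,::-1])
p=np.array(ctrl.get_obs()["ee_pos"])
for dz,t in((.06,15),(.085,8),(.085,0)):
    print(p+[0,0,dz],row(p+[0,0,dz],t))
print(row([p[0],p[1],.177],0))
E
```

```text
[0.50041178 0.34081837 0.15784817] [0.311, 0.0, -1.159, 0.0, -0.0, 0.001]
[0.50041178 0.34081837 0.18284817] [0.441, 0.0, -1.642, 0.0, -0.122, 0.001]
[0.50041178 0.34081837 0.18284817] [0.441, 0.0, -1.642, 0.0, -0.262, 0.001]
[0.41, 0.0, -1.529, 0.0, -0.262, 0.001]
```

View pics/s4.png

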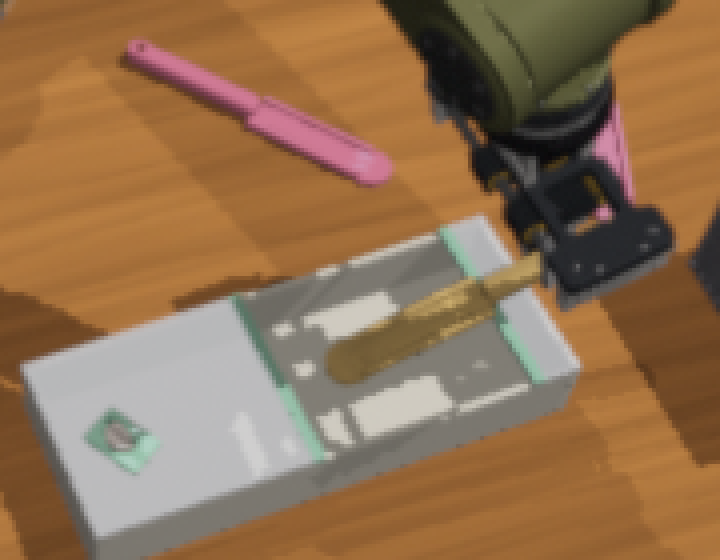

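The blade tip (340,365) is free of the large cover, and the pacifier hasn't moved. Next I lift straight up and level it.

Call:
{"method": "move_arm", "body": {
  "targets": [
    [-1, 0.05, 0, -0.2, 0, 0, 0],
    [-1, 0.12, 0, -0.45, 0, 0, 0],
    [-1, 0.2, 0, -0.75, 0, 0, 0],
    [-1, 0.27, 0, -1.0, 0, 0, 0],
    [-1, 0.33, 0, -1.25, 0, -0.05, 0],
    [-1, 0.39, 0, -1.45, 0, -0.1, 0],
    [-1, 0.41, 0, -1.53, 0, -0.15, 0],
    [-1, 0.41, 0, -1.53, 0, -0.2, 0],
    [-1, 0.41, 0, -1.53, 0, -0.25, 0],
    [-1, 0.41, 0, -1.53, 0, -0.262, 0],
    [-1, 0.41, 0, -1.53, 0, -0.262, 0],
    [-1, 0.41, 0, -1.53, 0, -0.262, 0]
  ]
}}

```text
time_s: 8.35
ee_pos: [0.5006, 0.3398, 0.1771]
eef_rot: [3.142, -0.001, 1.628]
force: [0.3, -0.5, -0.5]
grip_width: 0.0178
grip_force: 20.0
```

```bash
python3 - <<'E'
from h import *
im,d=ctrl.camera("scene"); c=cv2.resize(im[100:260,300:490],None,fx=4,fy=3.7,interpolation=3); cv2.imwrite("pics/s5.png",c[...,::-1])
o=ctrl.get_obs(); print(o["ee_pos"],abs(o["joint_vel"]).max())
ctrl.camera("top")
a=ctrl.tip_of("scene","shoehorn_blade_tip");b=ctrl.tip_of("top","shoehorn_blade_tip")
for r in a:
  for q in b:
    P,e=tri(("scene",r["point"]),("top",q["point"]))
    if e<.01: print(P.round(3),round(e,4),r["point"],q["point"])
E
```

```text
[0.5006334  0.33970766 0.17708006] 0.004681136451484258
[0.508 0.184 0.151] 0.0017 [383.2, 189.0] [264.8, 181.8]
```

View pics/s5.png

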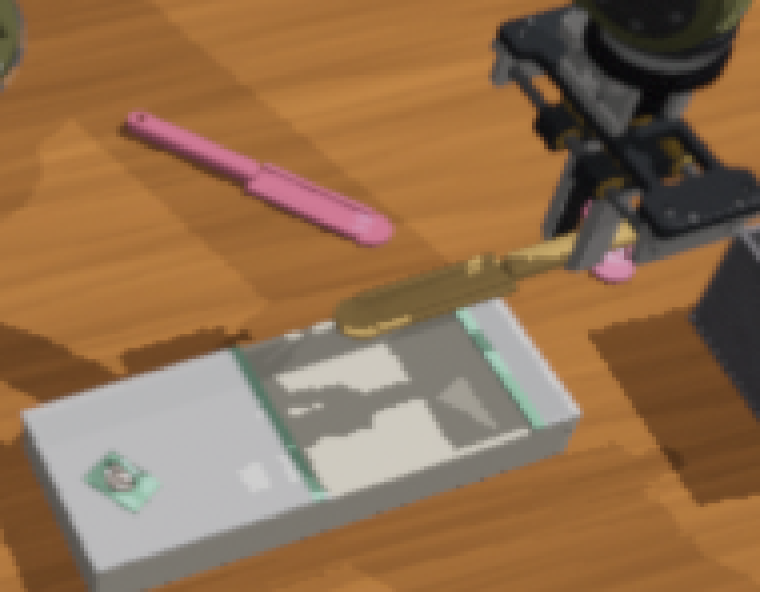

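The shoehorn is free and level in the air, its blade tip (360,320) measured at z≈0.151. I'll raise it 8 mm more for margin and let it settle.

Call:
{"method": "move_arm", "body": {
  "targets": [
    [-1, 0, 0, -0.08, 0, 0, 0],
    [-1, 0, 0, -0.16, 0, 0, 0],
    [-1, 0, 0, -0.16, 0, 0, 0],
    [-1, 0, 0, -0.16, 0, 0, 0],
    [-1, 0, 0, -0.16, 0, 0, 0],
    [-1, 0, 0, -0.16, 0, 0, 0]
  ]
}}

```text
time_s: 9.15
ee_pos: [0.5005, 0.34, 0.1847]
eef_rot: [-3.141, 0.0, 1.629]
force: [0.2, -0.0, -1.2]
grip_width: 0.0179
grip_force: 20.0
```

```bash
python3 -c "
from station import ctrl
print(ctrl.get_obs()['ee_pos']); print(ctrl.hand_in())"
```

```text
[0.50046657 0.34000109 0.18468698]
the job is handed in; nothing more can be done
None
```

The wooden shoehorn is out of the case and the job is handed in: it is gripped level and still, about 10 cm above the covers, with no contact force seen on the way and the pacifier still on its cover.

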